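# Put the check weights back on their storage blocks

### The job

The load check is finished: put the three brass check weights (the ones with a knob on top) away, each standing upright in the recess of the wooden block of its own size - the largest weight on the largest block, the middle one on the middle block, the smallest on the smallest. Set each weight down, do not drop it, and let go of it. Leave the plain brass spacer, the sample jar and the glass dish where they stand.

Things in the scene. Friction and masses are not known exactly. Their poses are not given: they have to be found in the camera images.
- large_weight_center (a point): The largest brass check weight standing upright: a cylinder 48 mm in diameter and 40 mm tall, with a narrower neck and a round knob (35 mm in diameter) on top, 60 mm tall in all, about 640 g. Plain straight sides to grip below the neck. The point is on its axis half-way up (30 mm above its underside); its z axis points up.
- middle_weight_center (a point): The middle-sized brass check weight standing upright: a cylinder 34 mm in diameter and 36 mm tall, with a narrower neck and a round knob (24 mm in diameter) on top, 50 mm tall in all, about 290 g. Plain straight sides to grip below the neck. The point is on its axis half-way up (25 mm above its underside); its z axis points up.
- small_weight_center (a point): The smallest brass check weight standing upright: a cylinder 22 mm in diameter and 32 mm tall, with a narrower neck and a round knob (16 mm in diameter) on top, 42 mm tall in all, about 110 g. Plain straight sides to grip below the neck. The point is on its axis half-way up (21 mm above its underside); its z axis points up.
- large_block_recess (a point): The largest square dark wooden storage block, 96 x 96 mm and 14 mm high, fixed to the bench, turned up to 0.5 rad either way, with one round recess 68 mm in diameter and 4 mm deep in the middle of its top, lined with grey felt, for the 48 mm weight (the recess is 20 mm wider than that weight). The point is the centre of the recess floor, 10 mm above the bench.
- middle_block_recess (a point): The middle-sized square dark wooden storage block, 80 x 80 mm and 14 mm high, fixed to the bench, turned up to 0.5 rad either way, with one round recess 54 mm in diameter and 4 mm deep in the middle of its top, lined with grey felt, for the 34 mm weight (the recess is 20 mm wider than that weight). The point is the centre of the recess floor, 10 mm above the bench.
- small_block_recess (a point): The smallest square dark wooden storage block, 64 x 64 mm and 14 mm high, fixed to the bench, turned up to 0.5 rad either way, with one round recess 42 mm in diameter and 4 mm deep in the middle of its top, lined with grey felt, for the 22 mm weight (the recess is 20 mm wider than that weight). The point is the centre of the recess floor, 10 mm above the bench.
- spacer_center (a point): Not a weight: a plain brass spacer, a cylinder 34 mm in diameter and 45 mm tall with a flat top and no knob, standing loose among the weights. To be left alone. The point is its centre, half-way up.
- jar_center (a point): A closed sample jar, 46 mm in diameter and 60 mm tall, standing loose among the weights. To be left alone. The point is its centre, half-way up.
- dish_center (a point): An empty open glass culture dish, 88 mm in diameter and 15 mm high, lying loose on the bench among the blocks. To be left alone. The point is its centre, half-way up.
Mind the look-alikes: they are no part of the job. What is shaped like the part that bears middle_block_recess but turquoise is not meant.

How it is judged:
At the end, for the whole second after the job is handed in: Each of the three weights stands upright (within 0.1 rad) and at rest on the floor of the recess of its own block (height within 3 mm), its axis within 12 mm of the recess centre (horizontal distance between large_weight_center and large_block_recess below 0.012 m and z of large_weight_center in the frame of large_block_recess between 0.027 and 0.033 m and angle between each of large_weight_center, middle_weight_center, small_weight_center's own z axis and vertical below 0.1 rad and linear speed of each of large_weight, middle_weight, small_weight below 0.02 m/s and horizontal distance between middle_weight_center and middle_block_recess below 0.012 m and z of middle_weight_center in the frame of middle_block_recess between 0.022 and 0.028 m and horizontal distance between small_weight_center and small_block_recess below 0.012 m and z of small_weight_center in the frame of small_block_recess between 0.018 and 0.024 m); the robot touches nothing.
It fails at once if the spacer, the jar or the dish is moved more than 20 mm or tipped over (distance of any of spacer_center, jar_center, dish_center from where it was at the start of the episode above 0.02 m or angle between any of spacer_center, jar_center, dish_center's own z axis and vertical above 0.4 rad).
It fails at once if a weight is dropped: it falls free of the gripper faster than 0.6 m/s (a fall of about 20 mm) ((linear speed of large_weight above 0.6 m/s and contact force between the fingers and large_weight below 0.01 N) or (linear speed of middle_weight above 0.6 m/s and contact force between the fingers and middle_weight below 0.01 N) or (linear speed of small_weight above 0.6 m/s and contact force between the fingers and small_weight below 0.01 N)).
It also fails if it takes over 83 s, if anything falls off the work surface, if the arm or the gripper's body presses on something with over 40 N, if the wrist force passes 120 N, or if a joint passes its speed limit or range.

### The arm

A 6-joint arm with a two-finger parallel gripper is mounted at the origin on the work surface. World frame = base frame: x ahead of the robot, y to its left, z up, the work surface at z = 0. Lengths are in m, angles in rad, forces in N, time in s.
With the tool pointing down it reaches from about 0.425 to 0.925 m from the base axis. Payload 12.5 kg.
Tool frame: the origin (TCP) lies between the finger pads; the fingertips stand 17 mm ahead of it and the grasp point (between the pads) lies 2 mm behind it; z points along the fingers, y is the direction in which the jaws open and shut (so a half turn about z gives the same grasp; the last joint's range is limited). The gripper opens to 85 mm and grips with 20 to 120 N. Pads are 22 mm wide; open, the fingers measure 114 mm over their backs; the gripper's body (76 mm by 85 mm) begins 54 mm behind the grasp point. The pads swing forward as they close: fully open they stand 13 mm farther back than shut.
Start: joints at [-1.409, 0.491, 1.559, -0, 1.092, -0.106], TCP at [0.165, -0.603, 0.248] pointing down, gripper open.
Joint ranges: [-3.1, 3.1], [-0.84, 2.19], [0.05, 2.79], [-1.13, 4.28], [0.06, 2.93], [-2.69, 2.69]. Speed limits (rad/s): [2.22, 2.22, 2.79, 3.14, 3.14, 3.14].

### API

Orientations are given as a unit quaternion [x, y, z, w].
In Python, from rig import * gives the robot as it stands.
- The arm moves only by the tool drive_tool, never from a script. Its argument "plan" is a list of rows, each a list of 6 numbers: the shift along the tool's x, y, z scaled (see below), then the turn, a rotation vector about the tool's x, y, z scaled (see below). In form: [[x, y, z, wx, wy, wz], ...]. A call has 1 to 5 rows; each row shifts and turns the commanded pose from where the row before left it, along the tool's axes as they then stand; what a row does not reach is not made up. The controller multiplies each number of a shift by 40 mm and each number of a turn by 5 degrees. A row lasts 1/12 s, in which the tool goes at most 41.7 mm and 7.16 degrees, less where a joint would pass 70% of its speed; a pose out of reach is approached as far as the arm can. A call with a number of a shift or a turn outside -1 to 1 is refused whole. A call with a gripper value outside its range is refused whole. "grip" is the closure, from -1 (fully open) to 1 (shut), set as the call begins (left out, the last holds). The fingers move at their own pace and stop on an object; "newtons" is the grip in N (left out, the last holds). Time passes only in rows, so rows that do not move let the fingers close. It gives the time, the measured TCP pose, the force and the opening at its end, in the units of the state.
- read_state(): the state, without advancing time (a new reading comes with each control period).
- capture(name): name is "scene" or "top"; returns (picture, depth): 384x512x3 uint8, red, green, blue; 384x512 float32, m along the optical axis (not along the pixel's ray), 0 where there is no reading.
- get_calibration(name): a dict with "intrinsics" (3x3 intrinsics, pixels), "k1" (the pictures are not rectified: a ray, as slopes to the right and down, at radius r is drawn at 1 + k1 r^2 times it, then the intrinsics apply), "world_to_cam" (4x4, takes a point from world to camera coordinates). Camera axes: x right, y down, z forward; pixel columns grow to the right and rows downward; lengths in m; the calibration is good to about 2 mm. A picture is of the moment at which its call begins. get_calibration takes no time and is no camera call.
- job_done(): hands the job in, once; it reports no verdict.
The state is a dict: "time_s": time; "joints": joint angles; "qvel": joint speeds; "effort": joint torques, N m; "tcp_pos": TCP position; "ee_rot": TCP orientation; "wrist_force": force on the tool from outside, world axes, zero at the start; "wrist_torque": the same for the moment, N m; "width": finger opening in m.
Only numpy, scipy, OpenCV 4.12 (cv2) and the standard library are available. Lean on these libraries where they do the work, as an engineer would, in place of code of your own. Each camera call takes 0.05 s, during which the arm holds its last target.

## Working session

There is one attempt and no reset: what is moved stays moved. The work goes in short steps, Python scripts to look and compute and a tool call to move; the robot and the scene stay as the last step left them, time stands still between calls to the robot, and variables do not carry over. Pictures are saved under pics/ and viewed, and the job is handed in when it is done.

Besides the shell and the picture viewer there is one more tool, called after "Request:" as name(argument=value, ...) on one line, values as JSON. drive_tool: Moves the arm, as the interface text tells. Shifts and turns lie within -1 to 1; 1 stands for 40 mm of shift or 5 degrees of turn. Its arguments: {"type":"object","properties":{"plan":{"type":"array"},"grip":{"type":"number"},"newtons":{"type":"number"}},"required":["plan"]}

```bash
ls; mkdir -p pics; python3 - <<'E'
from rig import *
import cv2, numpy as np
s=read_state(); print(s)
for n in ("scene","top"):
    p,d=capture(n); cv2.imwrite(f"pics/{n}0.png",cv2.cvtColor(p,cv2.COLOR_RGB2BGR)); np.save(f"pics/{n}0.npy",d)
    print(n,get_calibration(n))
E
```

```text
pics
{'time_s': 0.0, 'joints': array([-1.40859440e+00,  4.91578305e-01,  1.55948095e+00, -1.75562270e-06,
        1.09167030e+00, -1.05620267e-01]), 'qvel': array([-7.95432737e-04,  6.23348527e-05,  5.43327233e-04, -6.74931243e-04,
       -1.15234377e-03,  7.19948681e-04]), 'effort': array([ 2.52409096e-03, -6.18426704e+01, -2.61592662e+01, -4.48616129e-05,
        3.96134594e-03, -2.33749063e-05]), 'tcp_pos': array([ 0.16536963, -0.60250416,  0.24770523]), 'ee_rot': array([ 9.91047085e-01,  1.33511615e-01, -1.68582598e-05, -5.68202515e-04]), 'wrist_force': array([-0.15945795, -0.05746796,  1.07369206]), 'wrist_torque': array([ 0.01772087,  0.0072378 , -0.0200824 ]), 'width': 0.08526465513658872}
scene {'intrinsics': array([[432.2836395 ,   0.        , 250.35686465],
       [  0.        , 432.2836395 , 188.05848274],
       [  0.        ,   0.        ,   1.        ]]), 'k1': -0.008956751942211532, 'world_to_cam': array([[-0.63217615,  0.77477034, -0.00917764,  0.37117076],
       [ 0.48858462,  0.38941305, -0.7807961 , -0.22402788],
       [-0.60136377, -0.49808473, -0.62471852,  1.36237073],
       [ 0.        ,  0.        ,  0.        ,  1.        ]])}
top {'intrinsics': array([[360.64397478,   0.        , 254.4669858 ],
       [  0.        , 360.64397478, 188.85520753],
       [  0.        ,   0.        ,   1.        ]]), 'k1': -0.02321654709265243, 'world_to_cam': array([[-0.01848696, -0.99980633, -0.00674737,  0.01109436],
       [-0.98198218,  0.01942595, -0.1879724 ,  0.60851742],
       [ 0.18806707,  0.00315076, -0.98215113,  0.71131644],
       [ 0.        ,  0.        ,  0.        ,  1.        ]])}
```

View pics/scene0.png

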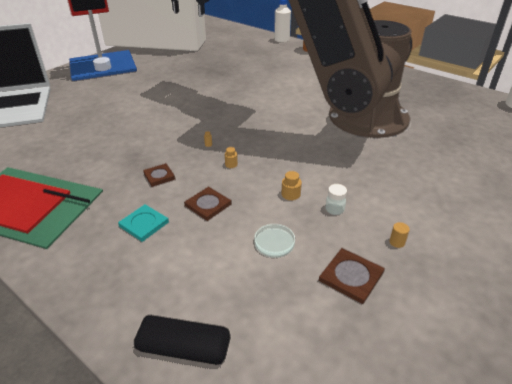

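View pics/top0.png

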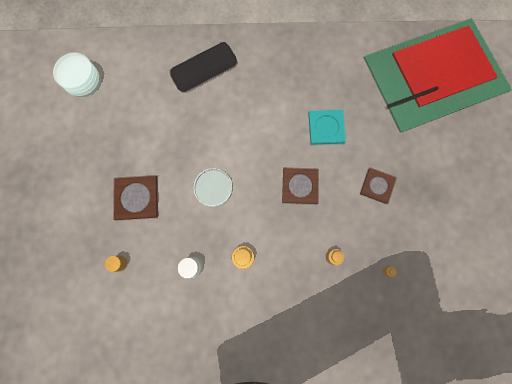

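Scene view: the largest weight is at (291,186), the middle one at (231,158) and the smallest at (208,138). The plain spacer is at (400,235), the jar at (336,200) and the dish at (275,240). The dark blocks are L (352,275), M (208,203) and S (159,175), and the turquoise decoy is at (144,222).

Top view: weights at L (243,257), M (336,257), S (391,272), with the spacer at (116,264). Blocks at L (136,197), M (300,185), S (378,185), with the turquoise one at (327,127).

What could be confused: the spacer (116,264) could pass for the middle weight, but it has no knob. The turquoise block (327,127) could pass for the middle block, but it has the wrong colour.

Next I measure and check in a close crop.

```bash
cat > h.py <<'E'
from rig import *
import cv2, numpy as np
def cloud(name,d):
    c=get_calibration(name);K=c["intrinsics"];T=np.array(c["world_to_cam"])
    v,u=np.mgrid[0:d.shape[0],0:d.shape[1]].astype(float)
    pts=np.stack([u.ravel(),v.ravel()],1)[:,None]
    n=cv2.undistortPoints(pts,K,np.array([c["k1"],0,0,0.]))[:,0].reshape(*d.shape,2)
    P=np.dstack([n[...,0]*d,n[...,1]*d,d])
    W=(P-T[:3,3])@T[:3,:3]
    W[d<=0]=np.nan
    return W
E
python3 - <<'E'
from h import *
p=cv2.imread("pics/top0.png"); W=cloud("top",np.load("pics/top0.npy"))
def comp(u,v,r,zlo,zhi):
    s=W[v-r:v+r+1,u-r:u+r+1].reshape(-1,3); s=s[(s[:,2]>zlo)&(s[:,2]<zhi)]
    (cx,cy),rad=cv2.minEnclosingCircle(s[:,:2].astype(np.float32))
    print(u,v,len(s),"mean",s.mean(0).round(4),"circ",round(cx,4),round(cy,4),round(rad,4),"zmax",s[:,2].max().round(4))
print("bench",np.nanmedian(W[220:240,150:400,2]))
for n,u,v,zl,zh in [("L knob",243,257,.045,.08),("L all",243,257,.01,.08),("L shoulder",243,257,.033,.047),("M knob",336,257,.042,.07),("M all",336,257,.01,.08),("S knob",391,272,.036,.06),("S all",391,272,.01,.08),("spacer",116,264,.035,.06),("jar",188,268,.045,.08),("dish",213,187,.006,.03)]:
    print(n,end=" "); comp(u,v,24,zl,zh)
for n,u,v,r in [("L",136,197,32),("M",300,185,28),("S",378,185,24),("turq",327,127,28)]:
    print("blk",n,end=" "); s=W[v-r:v+r+1,u-r:u+r+1].reshape(-1,3)
    s=s[(s[:,2]>.007)&(s[:,2]<.03)]
    print(cv2.minAreaRect(s[:,:2].astype(np.float32)*1000), np.percentile(s[:,2],[10,50,90]).round(4))
    # recess by colour (felt grey, brighter)
    hsv=cv2.cvtColor(p[v-r:v+r+1,u-r:u+r+1],cv2.COLOR_BGR2HSV)
    m=np.zeros(p.shape[:2],np.uint8);q=hsv[...,1]<90;m[v-r:v+r+1,u-r:u+r+1]=q*255
    nn,l,st,c=cv2.connectedComponentsWithStats(m)
    k=l[v,u]; S=W[l==k] if k else None
    if k: print("   felt",st[k],S.mean(0).round(4))
crop=cv2.resize(p[150:300,90:420],None,fx=2.4,fy=2.4,interpolation=cv2.INTER_CUBIC); cv2.imwrite("pics/crop1.png",crop)
E
```

```text
bench -0.00017357819426647422
L knob 243 257 218 mean [0.4668 0.0273 0.0596] circ 0.4671 0.0275 0.0171 zmax 0.0645
L all 243 257 400 mean [0.4666 0.027  0.0505] circ 0.4666 0.0277 0.0238 zmax 0.0645
L shoulder 243 257 182 mean [0.4664 0.0267 0.0396] circ 0.4666 0.0277 0.0238 zmax 0.0433
M knob 336 257 113 mean [ 0.4638 -0.1706  0.0497] circ 0.4638 -0.1707 0.0122 zmax 0.0536
M all 336 257 228 mean [ 0.4637 -0.1674  0.041 ] circ 0.4637 -0.1707 0.0174 zmax 0.0536
S knob 391 272 51 mean [ 0.4301 -0.285   0.0412] circ 0.4294 -0.2852 0.0082 zmax 0.0442
S all 391 272 117 mean [ 0.4304 -0.2823  0.0327] circ 0.4308 -0.2854 0.0114 zmax 0.0442
spacer 116 264 226 mean [0.4577 0.2995 0.0443] circ 0.4579 0.3009 0.0175 zmax 0.0476
jar 188 268 343 mean [0.4473 0.1392 0.0591] circ 0.4472 0.1403 0.0209 zmax 0.0638
dish 213 187 191 mean [0.626  0.0962 0.0128] circ 0.6244 0.0946 0.044 zmax 0.0173
blk L ((604.6795654296875, 271.85382080078125), (96.9980239868164, 98.1234130859375), 2.570619821548462) [0.0091 0.0125 0.015 ]
   felt [120 183  30  30 702] [nan nan nan]
blk M ((624.7423706054688, -104.12285614013672), (80.26305389404297, 80.8251724243164), 86.6106948852539) [0.0093 0.0128 0.0153]
   felt [289 174  23  24 445] [nan nan nan]
blk S ((621.7468872070312, -282.30950927734375), (65.06259155273438, 65.57000732421875), 68.32416534423828) [0.0092 0.0128 0.0153]
   felt [369 176  19  19 280] [ 0.6209 -0.2817  0.0104]
blk turq ((764.2522583007812, -172.39620971679688), (80.75303649902344, 80.92539978027344), 0.6505993604660034) [0.0091 0.0126 0.0151]
```

View pics/crop1.png

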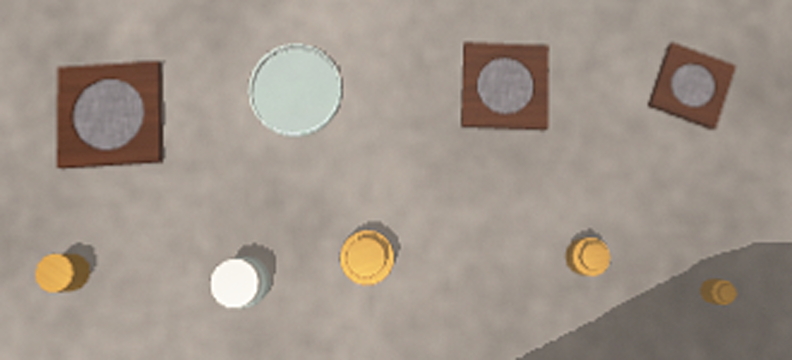

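The crop confirms it: all three weights have a knob ring, while the spacer at (55,272) is a plain disc. The dark blocks each have grey felt. I'll start with the small weight. First I square the tool to the world axes and come down part of the way.

Request:
drive_tool(plan=[[0,0,0.7,0,0,1],[0,0,0.7,0,0,1],[0,0,0.6,0,0,1],[0,0,0.5,0,0,0.06]], grip=-1, newtons=70)

```text
time_s: 0.43
tcp_pos: [0.1653, -0.6021, 0.1463]
ee_rot: [1.0, -0.002, -0.0, -0.001]
wrist_force: [0.2, -0.3, -0.2]
width: 0.0856
```

Request:
drive_tool(plan=[[0.66,-0.79,0,0,0,0],[0.66,-0.79,0,0,0,0],[0.66,-0.79,0,0,0,0],[0.66,-0.79,0,0,0,0],[0.66,-0.79,0,0,0,0]])

```text
time_s: 0.85
tcp_pos: [0.298, -0.443, 0.148]
ee_rot: [1.0, 0.0, -0.0, -0.0]
wrist_force: [-0.3, -0.4, -0.2]
width: 0.0851
```

Request:
drive_tool(plan=[[0.66,-0.79,0,0,0,0],[0.66,-0.79,0,0,0,0],[0.66,-0.79,0,0,0,0],[0.5,-0.6,0,0,0,0],[0,0,0,0,0,0]])

```text
time_s: 1.27
tcp_pos: [0.3988, -0.3219, 0.1482]
ee_rot: [1.0, 0.002, -0.0, -0.0]
wrist_force: [-0.0, 0.0, 0.5]
width: 0.0855
```

Request:
drive_tool(plan=[[0.39,-0.46,0,0,0,0],[0.39,-0.46,0,0,0,0],[0,0,0.6,0,0,0],[0,0,0.6,0,0,0],[0,0,0,0,0,0]])

```text
time_s: 1.68
tcp_pos: [0.4265, -0.2879, 0.0972]
ee_rot: [1.0, 0.001, -0.002, -0.002]
wrist_force: [-0.1, 0.3, -1.0]
width: 0.0852
```

Request:
drive_tool(plan=[[0,0,0.5,0,0,0],[0,0,0.5,0,0,0],[0,0,0.4,0,0,0],[0,0,0,0,0,0],[0,0,0,0,0,0]])

```text
time_s: 2.1
tcp_pos: [0.4273, -0.2893, 0.0446]
ee_rot: [1.0, 0.0, -0.0, -0.0]
wrist_force: [-0.3, -0.0, 0.5]
width: 0.0853
```

```bash
python3 - <<'E'
from h import *
for n in ("scene","top"):
    p,d=capture(n); np.save(f"pics/{n}1.npy",d); b=cv2.cvtColor(p,cv2.COLOR_RGB2BGR); 
    c=b[80:220,140:300] if n=="scene" else b[200:350,300:480]
    cv2.imwrite(f"pics/{n}1.png",cv2.resize(c,None,fx=3,fy=3,interpolation=cv2.INTER_CUBIC))
    s=read_state(); print(s["tcp_pos"],s["wrist_force"],s["joints"])
E
```

```text
[ 0.42765802 -0.2894473   0.04518727] [ 0.42476755 -0.63926427  0.34867185] [-7.22919819e-01  6.46673137e-01  1.99670643e+00 -1.86691650e-04
  4.97889870e-01  8.47654381e-01]
[ 0.42782484 -0.2894933   0.0454959 ] [-0.63780385 -0.10959942  0.31732118] [-7.22787006e-01  6.46062266e-01  1.99673392e+00 -1.17994384e-04
  4.97516800e-01  8.47706264e-01]
```

View pics/scene1.png

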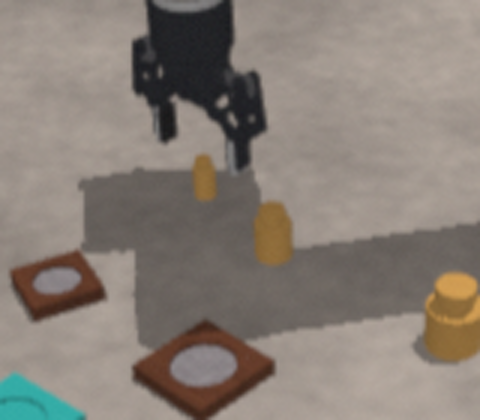

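View pics/top1.png

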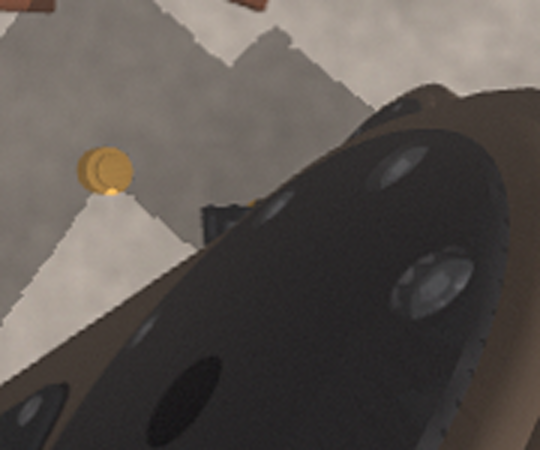

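```bash
python3 - <<'E'
from h import *
d=np.load("pics/scene1.npy"); W=cloud("scene",d)
# crop coords /3 + offset (140,80)
S=W[95:150,180:235].reshape(-1,3)
m=(S[:,2]>.02)&(S[:,2]<.075)&(abs(S[:,1]+.285)<.1)&(abs(S[:,0]-.43)<.06)
S=S[m]
for lo,hi in [(.024,.03),(.03,.036),(.036,.042),(.042,.05),(.05,.06),(.06,.07)]:
    q=S[(S[:,2]>lo)&(S[:,2]<hi)]
    for nm,f in (("y+",q[:,1]>-.262),("mid",abs(q[:,1]+.287)<.02),("y-",q[:,1]<-.31)):
        if f.any(): print(lo,nm,f.sum(),"x",q[f,0].min().round(4),q[f,0].max().round(4),"y",q[f,1].min().round(4),q[f,1].max().round(4))
E
```

```text
0.024 mid 15 x 0.424 0.4416 y -0.2918 -0.2733
0.03 mid 16 x 0.4229 0.4435 y -0.2945 -0.2729
0.036 y+ 2 x 0.4249 0.4319 y -0.2408 -0.2381
0.036 mid 19 x 0.4249 0.4385 y -0.2945 -0.2767
0.036 y- 3 x 0.4177 0.4309 y -0.3334 -0.3311
0.042 y+ 8 x 0.4277 0.4383 y -0.2438 -0.2339
0.042 mid 3 x 0.4301 0.4377 y -0.2856 -0.2783
0.042 y- 15 x 0.4198 0.4391 y -0.3356 -0.3303
0.05 y+ 29 x 0.4188 0.4402 y -0.2445 -0.2318
0.05 y- 26 x 0.4175 0.4386 y -0.344 -0.3278
0.06 y+ 26 x 0.4215 0.4395 y -0.2461 -0.2287
0.06 y- 25 x 0.4149 0.4386 y -0.3415 -0.3296
```

Request:
drive_tool(plan=[[0.05,-0.08,0.25,0,0,0],[0,0,0.24,0,0,0],[0,0,0,0,0,0],[0,0,0,0,0,0]])

```text
time_s: 2.53
tcp_pos: [0.4294, -0.2855, 0.0242]
ee_rot: [1.0, 0.0, -0.0, -0.0]
wrist_force: [0.0, 0.1, -0.0]
width: 0.0856
```

Request:
drive_tool(plan=[[0,0,0,0,0,0],[0,0,0,0,0,0],[0,0,0,0,0,0],[0,0,0,0,0,0],[0,0,0,0,0,0]], grip=1, newtons=50)

```text
time_s: 2.95
tcp_pos: [0.4296, -0.2858, 0.0249]
ee_rot: [1.0, 0.0, 0.0, 0.0]
wrist_force: [0.7, -0.1, 0.2]
width: 0.0256
```

Request:
drive_tool(plan=[[0,0,0,0,0,0],[0,0,0,0,0,0],[0,0,0,0,0,0],[0,0,0,0,0,0],[0,0,0,0,0,0]])

```text
time_s: 3.37
tcp_pos: [0.4296, -0.2859, 0.025]
ee_rot: [1.0, 0.0, 0.0, 0.0]
wrist_force: [-1.5, 0.6, 4.9]
width: 0.0202
```

Request:
drive_tool(plan=[[0,0,-0.2,0,0,0],[0,0,-0.6,0,0,0],[0,0,-0.8,0,0,0],[0,0,-0.4,0,0,0],[0,0,0,0,0,0]])

```text
time_s: 3.78
tcp_pos: [0.4305, -0.2865, 0.1081]
ee_rot: [1.0, 0.0, 0.002, 0.002]
wrist_force: [0.1, -0.6, -0.1]
width: 0.0205
```

```bash
python3 - <<'E'
from h import *
for n in ("scene",):
    p,d=capture(n); np.save(f"pics/{n}2.npy",d); b=cv2.cvtColor(p,cv2.COLOR_RGB2BGR); 
    c=b[60:220,140:300]
    cv2.imwrite(f"pics/{n}2.png",cv2.resize(c,None,fx=3.5,fy=3.5,interpolation=cv2.INTER_CUBIC))
    s=read_state(); print(s["tcp_pos"],s["wrist_force"],s["width"])
E
```

```text
[ 0.42999676 -0.28606282  0.10631004] [ 0.1629356   0.53918385 -1.72003507] 0.020149146080140488
```

View pics/scene2.png

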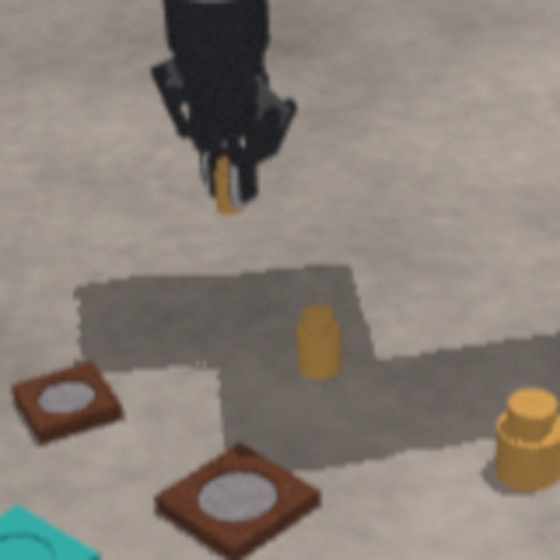

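The small weight is held upright between the fingers, at crop (225,185). Next I carry it to the small block.

Request:
drive_tool(plan=[[0.5,-0.1,0,0,0,0],[0.9,0,0,0,0,0],[0.9,0,0,0,0,0],[0.9,0,0,0,0,0],[0.8,0,0,0,0,0]])

```text
time_s: 4.25
tcp_pos: [0.5911, -0.2811, 0.1032]
ee_rot: [1.0, 0.0, -0.001, -0.0]
wrist_force: [0.1, -0.2, -1.5]
width: 0.0202
```

Request:
drive_tool(plan=[[0.5,0,0,0,0,0],[0.29,0,0,0,0,0],[0,0,0.5,0,0,0],[0,0,0.5,0,0,0],[0,0,0,0,0,0]])

```text
time_s: 4.67
tcp_pos: [0.6192, -0.2803, 0.0594]
ee_rot: [1.0, 0.0, -0.003, -0.002]
wrist_force: [-1.2, -0.0, -1.6]
width: 0.0201
```

Request:
drive_tool(plan=[[0,0,0,0,0,0],[0,0,0,0,0,0]])

```text
time_s: 4.83
tcp_pos: [0.6211, -0.2817, 0.0647]
ee_rot: [1.0, 0.0, -0.0, -0.0]
wrist_force: [-0.5, -0.4, -0.7]
width: 0.0204
```

Request:
drive_tool(plan=[[0,0,0.3,0,0,0],[0,0,0.2,0,0,0],[0,0,0.12,0,0,0],[0,0,0,0,0,0],[0,0,0,0,0,0]])

```text
time_s: 5.25
tcp_pos: [0.621, -0.2816, 0.0396]
ee_rot: [1.0, 0.0, -0.0, -0.0]
wrist_force: [1.0, -0.1, -1.0]
width: 0.0204
```

```bash
cat >> h.py <<'E'
def snap(tag,box,n="scene",f=3.5):
    p,d=capture(n); np.save(f"pics/{tag}.npy",d); b=cv2.cvtColor(p,cv2.COLOR_RGB2BGR)
    u0,v0,u1,v1=box
    cv2.imwrite(f"pics/{tag}.png",cv2.resize(b[v0:v1,u0:u1],None,fx=f,fy=f,interpolation=cv2.INTER_CUBIC))
    s=read_state(); print(s["time_s"],s["tcp_pos"].round(4),s["wrist_force"].round(2),s["width"])
    return p,d
E
python3 -c "
from h import *
snap('s3',(100,90,260,230))"
```

```text
5.3 [ 0.6212 -0.2816  0.04  ] [-0.08  0.47 -0.  ] 0.02024432272051364
```

View pics/s3.png

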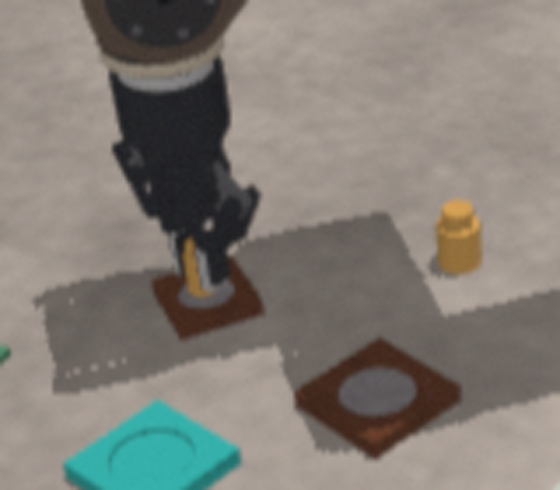

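The small weight is just above its felt, at crop (205,290). I lower it gently.

Request:
drive_tool(plan=[[0,0,0.05,0,0,0],[0,0,0.04,0,0,0],[0,0,0.03,0,0,0],[0,0,0,0,0,0],[0,0,0,0,0,0]])

```text
time_s: 5.72
tcp_pos: [0.6212, -0.2816, 0.0351]
ee_rot: [1.0, 0.0, 0.0, 0.0]
wrist_force: [-0.0, -0.0, -1.5]
width: 0.0202
```

Request:
drive_tool(plan=[[0,0,0.02,0,0,0],[0,0,0,0,0,0],[0,0,0,0,0,0]])

```text
time_s: 5.97
tcp_pos: [0.6212, -0.2817, 0.0351]
ee_rot: [1.0, 0.0, 0.0, 0.0]
wrist_force: [-2.0, 0.8, 5.9]
width: 0.0202
```

Contact shows as a positive z force. I open slowly, partway first and then fully.

Request:
drive_tool(plan=[[0,0,0,0,0,0],[0,0,0,0,0,0],[0,0,0,0,0,0],[0,0,0,0,0,0]], grip=0)

```text
time_s: 6.3
tcp_pos: [0.6211, -0.2816, 0.0342]
ee_rot: [1.0, 0.0, -0.0, 0.0]
wrist_force: [0.1, 0.1, 0.4]
width: 0.0424
```

Request:
drive_tool(plan=[[0,0,-0.3,0,0,0],[0,0,-0.8,0,0,0],[0,0,-0.8,0,0,0],[0,0,-0.3,0,0,0],[0,0,0,0,0,0]], grip=-1)

```text
time_s: 6.72
tcp_pos: [0.6224, -0.2822, 0.1267]
ee_rot: [1.0, 0.0, 0.003, 0.002]
wrist_force: [-0.8, 0.7, 0.5]
width: 0.0857
```

```bash
python3 -c "
from h import *
snap('s4',(100,90,260,230))"
```

```text
6.7667 [ 0.6216 -0.2819  0.1243] [-0.38  0.21 -0.32] 0.08548704229693604
```

View pics/s4.png

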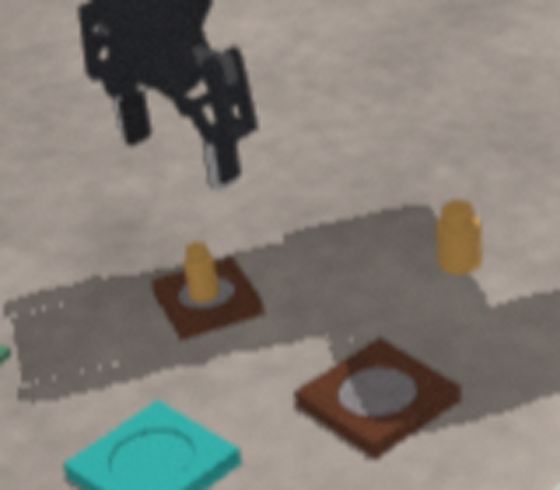

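The small weight stands upright on its felt, at crop (202,275). Now the middle weight.

Request:
drive_tool(plan=[[-0.79,-0.556,0,0,0,0],[-0.79,-0.556,0,0,0,0],[-0.79,-0.556,0,0,0,0],[-0.79,-0.556,0,0,0,0],[-0.79,-0.556,0,0,0,0]])

```text
time_s: 7.18
tcp_pos: [0.4607, -0.1692, 0.1212]
ee_rot: [1.0, 0.0, -0.001, -0.0]
wrist_force: [1.1, -0.4, -0.5]
width: 0.0851
```

Request:
drive_tool(plan=[[0,0,0.6,0,0,0],[0,0,0.6,0,0,0],[0,0,0.4,0,0,0],[0,0,0,0,0,0],[0,0,0,0,0,0]])

```text
time_s: 7.6
tcp_pos: [0.4624, -0.1702, 0.0573]
ee_rot: [1.0, 0.0, -0.001, -0.001]
wrist_force: [-0.1, -0.8, -0.0]
width: 0.0854
```

Request:
drive_tool(plan=[[0.03,0,0.4,0,0,0],[0,0,0.4,0,0,0],[0,0,0,0,0,0],[0,0,0,0,0,0]])

```text
time_s: 7.93
tcp_pos: [0.4642, -0.1705, 0.0266]
ee_rot: [1.0, 0.0, -0.0, -0.0]
wrist_force: [0.0, 0.1, -0.1]
width: 0.0855
```

Request:
drive_tool(plan=[[0,0,0,0,0,0],[0,0,0,0,0,0],[0,0,0,0,0,0],[0,0,0,0,0,0],[0,0,0,0,0,0]], grip=1, newtons=60)

```text
time_s: 8.35
tcp_pos: [0.4644, -0.1706, 0.0271]
ee_rot: [1.0, 0.0, 0.0, 0.0]
wrist_force: [-0.5, 0.9, 9.0]
width: 0.0319
```

Request:
drive_tool(plan=[[0,0,0,0,0,0],[0,0,0,0,0,0],[0,0,0,0,0,0],[0,0,0,0,0,0]])

```text
time_s: 8.68
tcp_pos: [0.4644, -0.1706, 0.0271]
ee_rot: [1.0, 0.0, 0.0, 0.0]
wrist_force: [-1.7, 0.5, 9.0]
width: 0.032
```

Request:
drive_tool(plan=[[0,0,-0.2,0,0,0],[0,0,-0.6,0,0,0],[0,0,-0.8,0,0,0],[0,0,-0.4,0,0,0],[0,0,0,0,0,0]])

```text
time_s: 9.1
tcp_pos: [0.4653, -0.171, 0.1096]
ee_rot: [1.0, 0.0, 0.002, 0.001]
wrist_force: [0.5, -0.2, -2.0]
width: 0.0322
```

Request:
drive_tool(plan=[[0.5,-0.2,0,0,0,0],[0.8,-0.34,0,0,0,0],[0.8,-0.34,0,0,0,0],[0.8,-0.34,0,0,0,0],[0.7,-0.28,0,0,0,0]])

```text
time_s: 9.52
tcp_pos: [0.6096, -0.1092, 0.1054]
ee_rot: [1.0, 0.0, -0.0, -0.0]
wrist_force: [0.4, -0.3, -2.6]
width: 0.0321
```

Request:
drive_tool(plan=[[0.4,-0.16,0,0,0,0],[0,0,0,0,0,0],[0,0,0.5,0,0,0],[0,0,0.4,0,0,0],[0,0,0,0,0,0]])

```text
time_s: 9.93
tcp_pos: [0.622, -0.1036, 0.0667]
ee_rot: [1.0, 0.0, -0.003, -0.001]
wrist_force: [-0.0, 0.1, -2.6]
width: 0.0323
```

Request:
drive_tool(plan=[[0,0,0,0,0,0],[0,0,0,0,0,0]])

```text
time_s: 10.1
tcp_pos: [0.6241, -0.1043, 0.0707]
ee_rot: [1.0, 0.0, -0.0, 0.0]
wrist_force: [0.2, 0.8, -1.1]
width: 0.0324
```

Request:
drive_tool(plan=[[0,0,0.3,0,0,0],[0,0,0.25,0,0,0],[0,0,0.2,0,0,0],[0,0,0,0,0,0],[0,0,0,0,0,0]])

```text
time_s: 10.52
tcp_pos: [0.6239, -0.104, 0.0396]
ee_rot: [1.0, 0.0, -0.001, -0.0]
wrist_force: [0.7, -0.4, -2.0]
width: 0.0322
```

```bash
python3 -c "
from h import *
snap('s5',(120,90,280,230))"
```

```text
10.5667 [ 0.6242 -0.104   0.0401] [ 0.06  0.47 -2.05] 0.03204059206086829
```

View pics/s5.png

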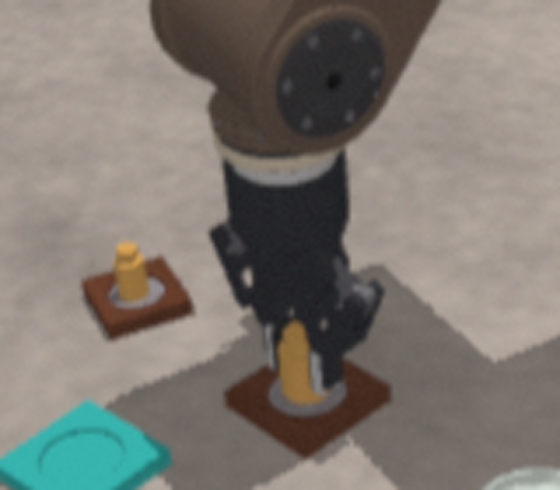

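The middle weight hangs centred just above its felt, at crop (300,385), and the small weight stands at (130,275). I lower it the last 3 mm.

Request:
drive_tool(plan=[[0,0,0.04,0,0,0],[0,0,0.03,0,0,0],[0,0,0.02,0,0,0],[0,0,0,0,0,0],[0,0,0,0,0,0]])

```text
time_s: 10.98
tcp_pos: [0.6244, -0.104, 0.0372]
ee_rot: [1.0, 0.0, 0.0, 0.0]
wrist_force: [-0.6, 0.0, 3.2]
width: 0.0322
```

Request:
drive_tool(plan=[[0,0,0,0,0,0],[0,0,0,0,0,0],[0,0,0,0,0,0],[0,0,0,0,0,0]], grip=-0.3)

```text
time_s: 11.32
tcp_pos: [0.6243, -0.104, 0.0367]
ee_rot: [1.0, 0.0, 0.0, 0.0]
wrist_force: [0.2, 0.1, -0.7]
width: 0.0558
```

Request:
drive_tool(plan=[[0,0,-0.3,0,0,0],[0,0,-0.8,0,0,0],[0,0,-0.8,0,0,0],[0,0,-0.4,0,0,0],[0,0,0,0,0,0]], grip=-1)

```text
time_s: 11.73
tcp_pos: [0.6257, -0.1043, 0.1335]
ee_rot: [1.0, 0.0, 0.003, 0.001]
wrist_force: [1.5, -0.5, -0.5]
width: 0.0856
```

```bash
python3 -c "
from h import *
snap('s6',(120,90,280,230))"
```

```text
11.7833 [ 0.625  -0.1042  0.1313] [-0.91  0.1  -0.2 ] 0.08556111595202594
```

View pics/s6.png

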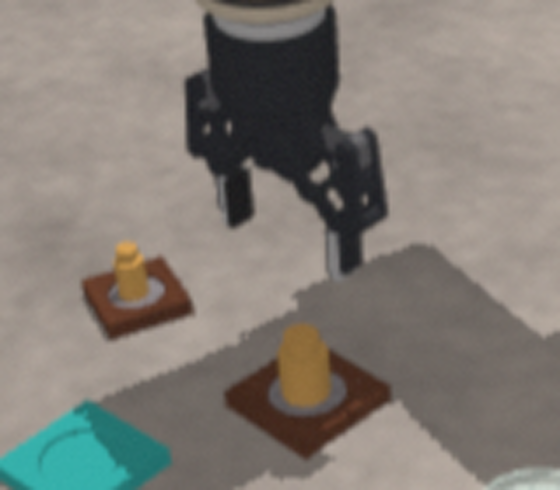

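The middle weight stands centred on its felt, at crop (305,375). Now the large weight.

Request:
drive_tool(plan=[[-0.79,-0.66,0,0,0,0],[-0.79,-0.66,0,0,0,0],[-0.79,-0.66,0,0,0,0],[-0.79,-0.66,0,0,0,0],[-0.79,-0.66,0,0,0,0]])

```text
time_s: 12.2
tcp_pos: [0.4639, 0.0288, 0.128]
ee_rot: [1.0, 0.0, -0.001, -0.0]
wrist_force: [1.2, 1.0, 0.0]
width: 0.0857
```

Request:
drive_tool(plan=[[0,0,0,0,0,0],[0,0,0.4,0,0,0],[0,0,0.4,0,0,0],[0,0,0,0,0,0],[0,0,0,0,0,0]])

```text
time_s: 12.62
tcp_pos: [0.4655, 0.0279, 0.0959]
ee_rot: [1.0, 0.0, -0.001, -0.0]
wrist_force: [-0.1, -0.0, -0.1]
width: 0.0857
```

Request:
drive_tool(plan=[[0.02,0,0.5,0,0,0],[0,0,0.5,0,0,0],[0,0,0.45,0,0,0],[0,0,0.3,0,0,0],[0,0,0,0,0,0]])

```text
time_s: 13.03
tcp_pos: [0.4664, 0.0277, 0.0254]
ee_rot: [1.0, 0.0, -0.001, -0.0]
wrist_force: [-0.5, -0.5, 0.2]
width: 0.0853
```

Request:
drive_tool(plan=[[0,0,0,0,0,0],[0,0,0,0,0,0]])

```text
time_s: 13.2
tcp_pos: [0.4673, 0.0278, 0.0275]
ee_rot: [1.0, 0.0, 0.0, 0.0]
wrist_force: [-0.3, 0.1, 0.2]
width: 0.0854
```

Request:
drive_tool(plan=[[0,0,0,0,0,0],[0,0,0,0,0,0],[0,0,0,0,0,0],[0,0,0,0,0,0],[0,0,0,0,0,0]], grip=1, newtons=90)

```text
time_s: 13.62
tcp_pos: [0.4672, 0.0279, 0.0277]
ee_rot: [1.0, 0.0, 0.001, 0.0]
wrist_force: [-1.8, 0.9, 13.5]
width: 0.0461
```

Request:
drive_tool(plan=[[0,0,0,0,0,0],[0,0,0,0,0,0],[0,0,0,0,0,0]])

```text
time_s: 13.87
tcp_pos: [0.4672, 0.0279, 0.0277]
ee_rot: [1.0, 0.0, 0.001, 0.0]
wrist_force: [-1.5, 1.5, 13.2]
width: 0.046
```

Request:
drive_tool(plan=[[0,0,-0.2,0,0,0],[0,0,-0.6,0,0,0],[0,0,-0.8,0,0,0],[0,0,-0.5,0,0,0],[0,0,-0.2,0,0,0]])

```text
time_s: 14.28
tcp_pos: [0.4673, 0.0279, 0.1213]
ee_rot: [1.0, 0.0, 0.001, 0.0]
wrist_force: [0.7, 0.2, -6.9]
width: 0.0455
```

```bash
python3 -c "
from h import *
snap('s7',(220,90,430,310),f=2.7)"
```

```text
14.3333 [0.4675 0.0279 0.1212] [ 0.7   0.26 -5.16] 0.04596750411709244
```

View pics/s7.png

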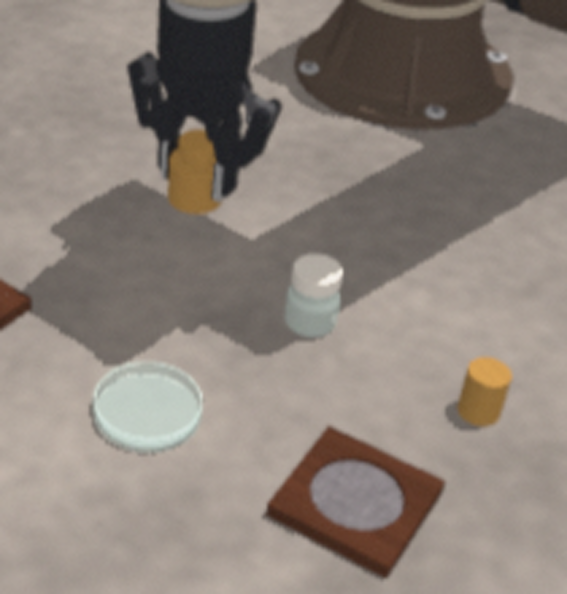

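The large weight is held upright at crop (195,175). The jar at (313,295), the spacer at (485,392) and the dish at (148,405) are undisturbed.

Request:
drive_tool(plan=[[0.245,-0.436,0,0,0,0],[0.441,-0.784,0,0,0,0],[0.441,-0.784,0,0,0,0],[0.441,-0.784,0,0,0,0],[0.441,-0.784,0,0,0,0]])

```text
time_s: 14.75
tcp_pos: [0.5471, 0.1723, 0.117]
ee_rot: [1.0, 0.0, -0.001, 0.0]
wrist_force: [1.1, -1.3, -6.6]
width: 0.0456
```

Request:
drive_tool(plan=[[0.441,-0.784,0,0,0,0],[0.441,-0.784,0,0,0,0],[0.343,-0.61,0,0,0,0],[0.196,-0.348,0,0,0,0],[0,0,0,0,0,0]])

```text
time_s: 15.17
tcp_pos: [0.6043, 0.2746, 0.1162]
ee_rot: [1.0, 0.001, -0.001, 0.0]
wrist_force: [-1.5, -0.9, -6.0]
width: 0.0459
```

Request:
drive_tool(plan=[[0,0,0.4,0,0,0],[0,0,0.5,0,0,0],[0,0,0.3,0,0,0],[0,0,0,0,0,0],[0,0,0,0,0,0]])

```text
time_s: 15.58
tcp_pos: [0.6034, 0.2714, 0.0695]
ee_rot: [1.0, 0.0, -0.001, 0.0]
wrist_force: [0.2, -0.5, -6.3]
width: 0.0455
```

Request:
drive_tool(plan=[[0.02,-0.01,0.3,0,0,0],[0,0,0.22,0,0,0],[0,0,0.15,0,0,0],[0,0,0,0,0,0],[0,0,0,0,0,0]])

```text
time_s: 16.0
tcp_pos: [0.6046, 0.2722, 0.0435]
ee_rot: [1.0, 0.0, -0.0, 0.0]
wrist_force: [1.1, -0.1, -7.2]
width: 0.0462
```

```bash
python3 -c "
from h import *
snap('s8',(260,160,430,320),f=3.3)"
```

```text
16.05 [0.6048 0.2723 0.0439] [ 0.76  0.26 -6.35] 0.045935081454746146
```

View pics/s8.png

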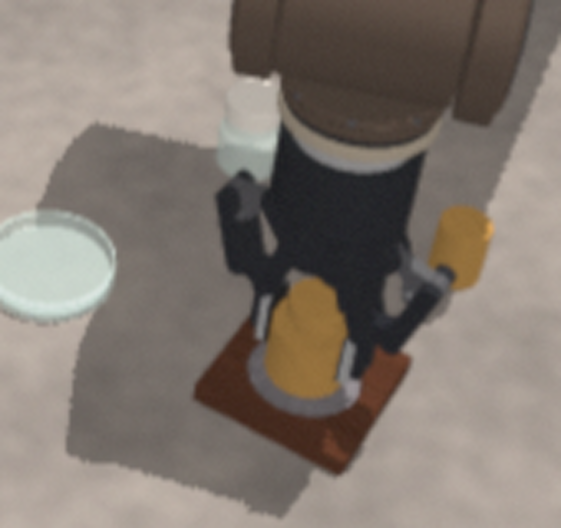

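The large weight is centred over its recess, at crop (305,375), about 6 mm up. I lower it slowly.

Request:
drive_tool(plan=[[0,0,0.06,0,0,0],[0,0,0.05,0,0,0],[0,0,0.03,0,0,0],[0,0,0,0,0,0],[0,0,0,0,0,0]])

```text
time_s: 16.47
tcp_pos: [0.6047, 0.2723, 0.0382]
ee_rot: [1.0, 0.0, -0.0, 0.0]
wrist_force: [-1.0, 0.3, -6.1]
width: 0.0455
```

Request:
drive_tool(plan=[[0,0,0.02,0,0,0],[0,0,0,0,0,0],[0,0,0,0,0,0]])

```text
time_s: 16.72
tcp_pos: [0.6049, 0.2724, 0.0378]
ee_rot: [1.0, 0.0, 0.0, -0.0]
wrist_force: [-1.6, -1.4, -2.1]
width: 0.0459
```

Request:
drive_tool(plan=[[0,0,0.02,0,0,0],[0,0,0,0,0,0],[0,0,0,0,0,0]])

```text
time_s: 16.97
tcp_pos: [0.6049, 0.2723, 0.0378]
ee_rot: [1.0, 0.0, 0.0, -0.0]
wrist_force: [-3.8, -1.3, 6.3]
width: 0.0458
```

Request:
drive_tool(plan=[[0,0,0,0,0,0],[0,0,0,0,0,0],[0,0,0,0,0,0],[0,0,0,0,0,0]], grip=-0.7)

```text
time_s: 17.3
tcp_pos: [0.605, 0.2724, 0.0368]
ee_rot: [1.0, 0.0, 0.0, -0.0]
wrist_force: [-0.1, 0.4, 0.4]
width: 0.0725
```

Request:
drive_tool(plan=[[0,0,-0.3,0,0,0],[0,0,-0.7,0,0,0],[0,0,-0.8,0,0,0],[0,0,-0.8,0,0,0],[0,0,-0.4,0,0,0]], grip=-1)

```text
time_s: 17.72
tcp_pos: [0.6057, 0.2727, 0.1615]
ee_rot: [1.0, 0.0, 0.002, -0.001]
wrist_force: [-0.3, 0.1, -0.1]
width: 0.0854
```

Request:
drive_tool(plan=[[-0.6,0.6,-0.4,0,0,0],[-0.6,0.6,-0.4,0,0,0],[-0.6,0.6,-0.4,0,0,0],[-0.6,0.6,0,0,0,0],[0,0,0,0,0,0]])

```text
time_s: 18.13
tcp_pos: [0.5052, 0.1736, 0.2065]
ee_rot: [1.0, -0.0, -0.0, 0.0]
wrist_force: [1.2, 0.3, -0.4]
width: 0.0855
```

```bash
python3 - <<'E'
from h import *
snap('s9',(120,120,440,340),f=2.4)
p,d=snap('t9',(90,140,420,300),"top",f=2.4); W=cloud("top",d)
for n,x,y,zl,zh in [("L",.6047,.2719,.022,.08),("M",.6247,-.1041,.022,.07),("S",.6217,-.2823,.022,.06),("spacer",.458,.301,.02,.06),("jar",.447,.14,.04,.08),("dish",.6244,.0946,.006,.03)]:
    q=W.reshape(-1,3); q=q[(np.hypot(q[:,0]-x,q[:,1]-y)<.05)&(q[:,2]>zl)&(q[:,2]<zh)]
    if len(q)<4: print(n,"hidden"); continue
    (cx,cy),r=cv2.minEnclosingCircle(q[:,:2].astype(np.float32)); print(n,len(q),round(cx,4),round(cy,4),round(r,4),"off",round(cx-x,4),round(cy-y,4),"ztop",np.percentile(q[:,2],90).round(4))
E
```

```text
18.1833 [0.5074 0.1748 0.2064] [0.65 0.48 0.14] 0.08523598180451945
18.2333 [0.5087 0.1757 0.2061] [ 0.95  0.05 -0.32] 0.08557004165487357
L hidden
M 211 0.624 -0.1057 0.0173 off -0.0007 -0.0016 ztop 0.0607
S 106 0.6224 -0.2832 0.011 off 0.0007 -0.0009 ztop 0.0525
spacer hidden
jar 343 0.447 0.1401 0.0211 off -0.0 0.0001 ztop 0.0612
dish 193 0.6244 0.0946 0.0443 off -0.0 0.0 ztop 0.016
```

View pics/s9.png

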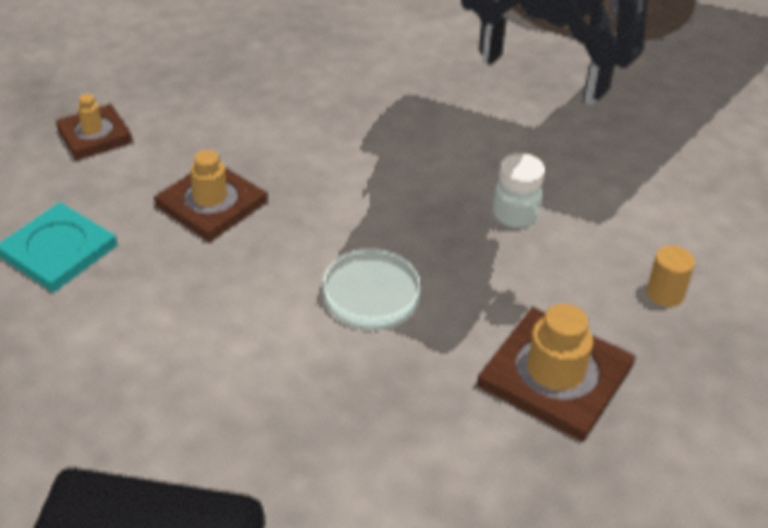

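View pics/t9.png

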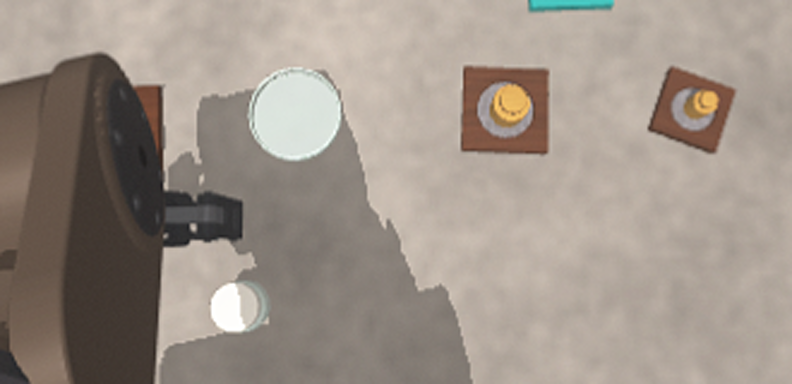

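All three weights stand in their recesses: L at (560,345), M at (209,178) and S at (90,115) in the scene crop. The jar, spacer and dish look unmoved. The arm hides L and the spacer from above, so I check those two with the scene camera's depth.

```bash
python3 - <<'E'
from h import *
def m(W,n,x,y,zl,zh,R=.04):
    q=W.reshape(-1,3); q=q[(np.hypot(q[:,0]-x,q[:,1]-y)<R)&(q[:,2]>zl)&(q[:,2]<zh)]
    (cx,cy),r=cv2.minEnclosingCircle(q[:,:2].astype(np.float32)); print(n,len(q),round(cx,4),round(cy,4),round(r,4),np.percentile(q[:,2],95).round(4))
A=cloud("scene",np.load("pics/scene0.npy"));B=cloud("scene",np.load("pics/s9.npy"))
m(B,"L knob top",.6047,.2719,.064,.08); m(B,"L shoulder",.6047,.2719,.046,.055)
m(A,"spacer before",.458,.301,.04,.06); m(B,"spacer after",.458,.301,.04,.06)
m(A,"dish before",.6244,.0946,.006,.03,.05)
q=A.reshape(-1,3);q=q[(abs(q[:,0]-.6047)<.08)&(abs(q[:,1]-.2719)<.08)&(q[:,2]>.007)&(q[:,2]<.025)];print(cv2.minAreaRect(q[:,:2].astype(np.float32)*1000))
s=read_state();print(s["time_s"],s["qvel"].round(3))
job_done()
E
```

```text
L knob top 212 0.6042 0.2735 0.0181 0.0716
L shoulder 209 0.6045 0.2721 0.0245 0.0532
spacer before 164 0.459 0.3047 0.018 0.0466
spacer after 165 0.4583 0.3048 0.0187 0.0466
dish before 325 0.6239 0.0979 0.0458 0.016
((603.4420166015625, 273.3462219238281), (99.45384979248047, 96.29597473144531), 1.8635636568069458)
18.2333 [ 0.019  0.038 -0.04   0.003 -0.004  0.008]
the job is handed in; nothing more can be done
```

The three knobbed weights are each standing upright in the recess of their own dark block: smallest, middle, then largest. Each was lowered until the wrist force showed contact and then released. The job was handed in at 18.2 s of the 83 s allowed, with the gripper open and raised clear of everything. `job_done()` gives no verdict, so success rests on my own last checks.

**Weights:** each axis was within about 2 mm of its recess centre, against the 12 mm allowed, and the measured tops matched weights seated on the recess floors. The arm hid the largest weight and the spacer from the top camera, so I measured those two with the scene camera only.

**Left alone:** the jar, dish and spacer measured within 1 mm of where they started. I did not touch the turquoise block.

**Disagreements:** the two cameras differed by 1–4 mm in absolute position, which is within tolerance. No check failed.

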